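Feed a brass slug down the chute to the press's escapement stop

ROBOT

A 7-joint arm with a two-finger parallel gripper is mounted at the origin on the work surface. World frame = base frame: x ahead of the robot, y to its left, z up, the work surface at z = 0. Lengths are in mm, angles in rad, forces in N, time in s.
With the tool pointing down it reaches from about 400 to 875 mm from the base axis. Payload 4.4 kg.
Tool frame: the origin (TCP) lies midway between the tips of the shut fingers; the grasp point (between the pads) lies ctrl.grip_depth behind it (ctrl.grip_depth is the distance from the TCP to the grasp point, in mm); z points along the fingers, y is the line along which they close (so a half turn about z gives the same grasp; the last joint's range is limited). The gripper opens to 85 mm and grips with 20 to 120 N. Pads are 22 mm wide; open, the fingers measure 114 mm over their backs; the gripper's body (76 mm by 85 mm) begins 54 mm behind the grasp point. The pads swing forward as they close: fully open they stand 13 mm farther back than shut.
Start: joints at [-1.173, 0.628, 0.038, 1.517, -0.027, 0.996, -0.02], TCP at [290.757, 581.359, 231.313] pointing down, gripper open.
Joint ranges: [-3.06, 3.06], [-0.37, 2.12], [-1.25, 1.32], [0.18, 2.47], [-1.1, 4.24], [0.23, 1.98], [-2.94, 2.94]. Speed limits (rad/s): [2.57, 2.57, 3.14, 3.14, 3.14, 3.14, 3.14].

INTERFACE

Orientations are given as [roll, pitch, yaw] about the fixed x, y, z axes, in that order (R = Rz(yaw) Ry(pitch) Rx(roll)).
In Python, from cell import ctrl gives the robot as it stands.
- The arm moves only by the tool carry_out, never from a script. Its argument "deltas" is one flat list of numbers, 7 for each row, row after row: the turn, a rotation vector about the tool's x, y, z in degrees, then the shift along the tool's x, y, z in m, then the closure, from -1 (fully open) to 1 (shut). In form: [wx, wy, wz, dx, dy, dz, claw, wx, wy, wz, dx, dy, dz, claw, ...]. A call has 1 to 12 rows; each row shifts and turns the commanded pose from where the row before left it, along the tool's axes as they then stand; what a row does not reach is not made up. A row lasts 1/8 s, in which the tool goes at most 62.5 mm and 10.7 degrees, less where a joint would pass 70% of its speed; a pose out of reach is approached as far as the arm can. A call with a gripper value outside its range is refused whole. The fingers move at their own pace and stop on an object; the grip force is fixed at half the most. Time passes only in rows, so rows that do not move let the fingers close. It gives the time, the measured TCP pose, the force, the opening and the grip force at its end, in the units of the state.
- ctrl.read_state(): the state, without advancing time (a new reading comes with each control period).
- ctrl.get_image(name): name is "scene" or "top" or "wrist"; returns the picture (400x640x3 uint8, red, green, blue); there is no depth.
- ctrl.calibration(name): a dict with "mtx" (3x3 intrinsics, pixels), "R" (3x3) and "t" (3): a world point X has camera coordinates R X + t. Camera axes: x right, y down, z forward; pixel columns grow to the right and rows downward; lengths in mm; the calibration is good to about 2 mm. A picture is of the moment at which its call begins: read the wrist's pose just before it. calibration takes no time and is no camera call; for the wrist camera it gives the pose at the moment of the call.
- ctrl.finish_job(): hands the job in; it is judged then, once.
The state is a dict: "clock": time; "qpos": joint angles; "qd": joint speeds; "tau": joint torques, N m; "eef_pos": TCP position; "tool_rot": TCP orientation; "force": force on the tool from outside, world axes, zero at the start; "torque": the same for the moment, N m; "width": finger opening in mm; "gripper_force": force on a finger pad.
Only numpy, scipy, OpenCV 4.12 (cv2) and the standard library are available. Lean on these libraries where they do the work, as an engineer would, in place of code of your own. Each camera call takes 0.05 s, during which the arm holds its last target. There are 200 camera calls.

TASK

Take the brass slug off the stone slab, set it down upright (do not drop it) in the wide upper mouth of the press's sloped feed chute and let go of it. Then push it from behind down the chute until it rests against the sprung stop of the escapement: feel for the stop, press the slug home against it with about 10 N, never more than 18 N, and leave it there, still touching the stop. Leave the other things on the bench alone.

Things in the scene. Friction and masses are not known exactly. Their poses are not given: they have to be found in the camera images.
- slug: Plain brass cylinder (slug), 40 mm diameter, 30 mm tall, about 0.3 kg, standing upright on the grey-white marble slab. Origin: centre of its underside; z up along its axis. Both ends are the same.
- slab: Fixed marble slab, 240 x 200 x 30 mm, lying on the bench. Origin: centre of its underside.
- track: Sloped steel feed chute of the bench press. Origin: on its floor, on the centre line. x points downhill along the chute (floor 0.26 rad from level), y across, z square to the floor, up. Floor runs from x = -150 mm (upper end, open at the back) to +220 mm (lower end, at the press). Side walls 9 mm above the floor. The slug does not slide by itself; pushing it along takes under 2 N.
- mouth (a point): Point on the chute's floor, on the centre line, in the middle of the wide upper mouth: x = -105 mm of track. Place to set the slug down. The mouth's walls are 55 mm apart here, 68 mm at the upper end.
- walls_start (a point): Point on the chute's floor, on the centre line, x = -60 mm of track, where the flared mouth ends; from here on down the walls (4 mm thick) are 43 mm apart inside.
- head_zone (a point): Point on the chute's floor, x = 48 mm of track. The escapement's aluminium head (69 long, 72 wide, two cheeks 32 high and 52 apart, mm) is clamped across the chute at a place that differs each time and is not measured: its uphill end lies 0 to 50 mm downhill of this point. The slug touching the stop has its centre 15 mm downhill of that end, so its back is still uphill of the cheeks.
- mallet: Hammer lying on the bench: bystander, leave alone.
- tin: Round tin, 66 mm diameter, 55 mm tall: bystander, leave alone.
- die_ring: Dark steel disc, 56 mm diameter, 14 mm tall: bystander, leave alone.
- stamp_case: Dark wooden case, 50 x 130 x 45 mm: bystander, leave alone.
- escapement: Fixed foot of the escapement, origin on the bench right below track's (85 mm); its pose does not tell where the head is. The head carries a damped sprung stop plate, 34 mm wide, 5 to 27 mm above the chute's floor, which gives by 1 mm per 2 N, 12 mm at most. Push with shut fingertips held 13 mm or more above the floor. The press (to 375 mm high) stands downhill of x = 230 mm.
Mind the look-alikes: they are no part of the job. What is meant by the slug is not pink, and is the smaller of those in its own colour.

How it is judged:
By the outcome, as a careful person would: the job done as asked, in the order asked, and still so for the second after the job is handed in, with the robot touching nothing.
It also fails if it takes over 56 s, if anything falls off the work surface, if the arm or the gripper's body presses on something with over 40 N, if the wrist force passes 120 N, or if a joint passes its speed limit or range.

## Working session

There is one attempt and no reset: what is moved stays moved. The work goes in short steps, Python scripts to look and compute and a tool call to move; the robot and the scene stay as the last step left them, time stands still between calls to the robot, and variables do not carry over. Pictures are saved under pics/ and viewed, at most 10 in all, crops included, and the job is handed in when it is done.

Besides the shell and the picture viewer there is one more tool, called after "Emit:" as a command line: name --argument value ..., lists and objects as JSON in quotes. carry_out: Moves the arm, as the interface text tells. Its arguments: {"type":"object","properties":{"deltas":{"type":"array"}},"required":["deltas"]}

```bash
ls; mkdir -p pics
python3 - <<'E'
from cell import ctrl
import cv2,json,numpy as np
for n in("scene","top"):
    im=ctrl.get_image(n); cv2.imwrite(f"pics/{n}0.png",im[:,:,::-1])
    c=ctrl.calibration(n); np.savez(f"{n}.npz",**{k:np.array(c[k]) for k in("mtx","R","t")}); C=-np.array(c["R"]).T@np.array(c["t"]); print(n,C.round(),np.array(c["mtx"]).round().tolist())
s=ctrl.read_state();print(s["eef_pos"],s["tool_rot"],s["clock"],s["width"],ctrl.grip_depth)
E
```

```text
pics
scene [1448.  630.  729.] [[488.0, 0.0, 317.0], [0.0, 488.0, 199.0], [0.0, 0.0, 1.0]]
top [444. 189. 958.] [[393.0, 0.0, 312.0], [0.0, 393.0, 199.0], [0.0, 0.0, 1.0]]
[290.50207058 580.83686158 230.50248577] [-3.13989061e+00  2.17661042e-05  2.67779583e+00] 0.1 85.24974599191766 18.700000000000003
```

View pics/top0.png

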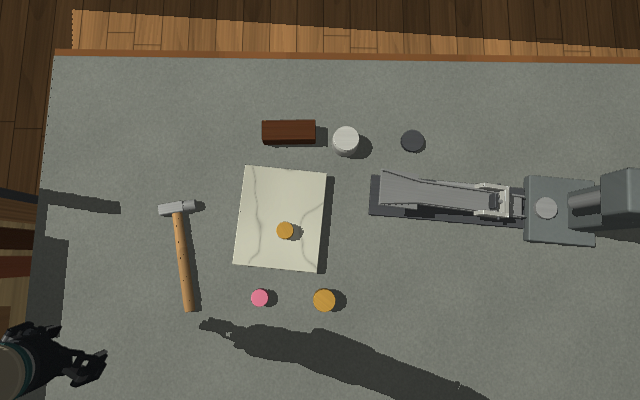

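View pics/scene0.png

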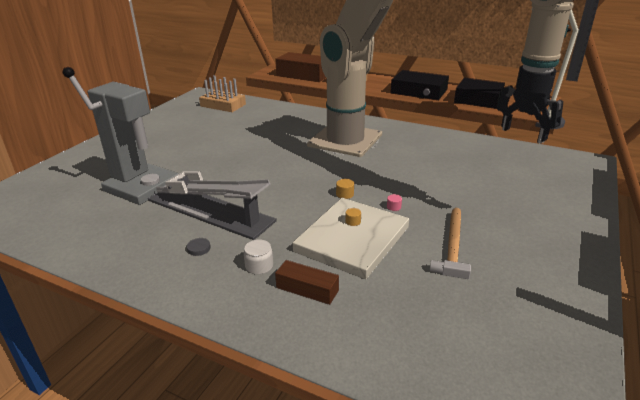

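Candidates in top: small brass disc on the slab (286,230), larger brass disc on the bench (324,300), and a pink disc (260,298). I choose the small brass one on the slab. The chute runs from (380,190) at the mouth to about (525,208) at the press. Next I'll look at close crops.

Run:
```python
import cv2,numpy as np
t=cv2.imread("pics/top0.png");s=cv2.imread("pics/scene0.png")
def crop(im,x0,y0,w,h,k): return cv2.resize(im[y0:y0+h,x0:x0+w],None,fx=k,fy=k,interpolation=cv2.INTER_CUBIC)
a=crop(t,365,163,180,75,4); b=crop(s,150,163,130,70,4); c=crop(t,265,210,50,70,4)
out=np.zeros((580,720,3),np.uint8); out[:300]=a; out[300:580,:520]=b; out[300:580,520:720]=c
cv2.imwrite("pics/crop0.png",out)
for n,im in(("top",t),("scene",s)):
    h=cv2.cvtColor(im,cv2.COLOR_BGR2HSV); m=cv2.inRange(h,(10,140,110),(25,255,255))
    k,l,st,ce=cv2.connectedComponentsWithStats(m)
    for i in range(1,k):
        if 60<st[i,4]<1500: print(n,st[i],ce[i].round(1))
```

```text
top [276 222  17  17 223] [284.3 230. ]
top [313 289  22  23 397] [323.6 299.9]
scene [ 132    0   97   19 1097] [182.    8.4]
scene [ 222   10   43   54 1108] [241.1  43.4]
scene [136  21  27  12 126] [145.9  28.4]
scene [186  28  33  14 206] [204.6  34.1]
scene [139  34  15  10  63] [145.2  37.9]
scene [146  40  71  54 993] [181.7  74.2]
scene [312  45   8  11  61] [316.2  50.4]
scene [370  52  37  23 583] [386.6  62.4]
scene [410  57  53  26 759] [438.8  67.5]
scene [465  62  54  25 806] [492.7  72.4]
scene [366  74  91  29 763] [393.2  89.1]
scene [285  92  42  16 351] [306.3  99.5]
scene [454 104  49  12 235] [478.6 109. ]
scene [379 107 103  25 977] [429.4 119.5]
scene [512 110  25  11 132] [523.  115.3]
scene [490 125  49  18 469] [514.8 133.6]
scene [615 154   9  25  78] [618.9 168.7]
scene [337 179  17  19 243] [346.2 187.3]
scene [346 209  15  17 184] [354.1 215.9]
scene [621 262   7  31 110] [623.3 280.5]
scene [   0  344   69   56 1156] [ 18.4 384.2]
```

View pics/crop0.png

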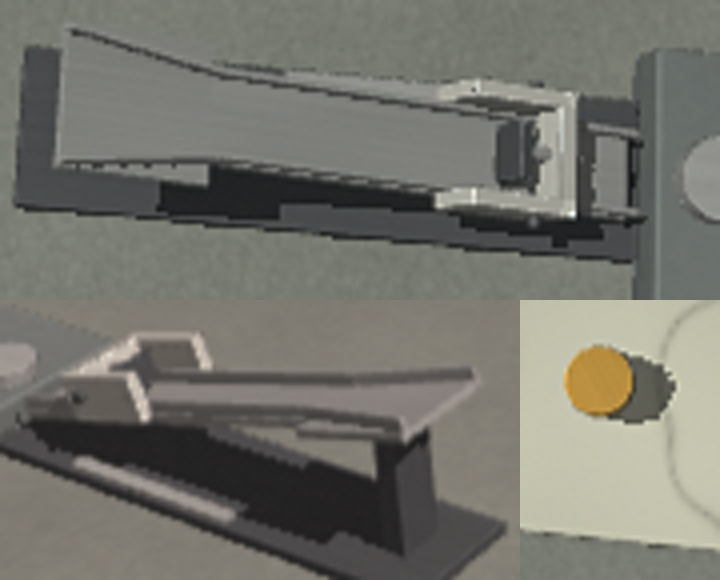

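The crop shows the small brass slug alone on the slab. In top, the chute's upper corners are at about (382.5,170.5) and (379.3,203.8), and the head's uphill end is near column 474.

```bash
cat > h.py <<'E'
import numpy as np,cv2
from scipy.spatial.transform import Rotation as Ro
def load(n):
    d=np.load(f"{n}.npz");return d["mtx"],d["R"],d["t"].ravel()
def ray(n,uv,z,cal=None):
    K,R,t=cal or load(n);C=-R.T@t;d=R.T@np.linalg.inv(K)@[uv[0],uv[1],1];return C+d*(z-C[2])/d[2]
def proj(n,X,cal=None):
    K,R,t=cal or load(n);p=K@(R@np.asarray(X)+t);return p[:2]/p[2]
def tri(a,b):
    P=[load(n)[0]@np.c_[load(n)[1],load(n)[2]] for n in("top","scene")]
    X=cv2.triangulatePoints(P[0],P[1],np.array(a,float).reshape(2,1),np.array(b,float).reshape(2,1)).ravel();return X[:3]/X[3]
E
python3 - <<'E'
from h import *
from scipy.optimize import least_squares
print("slug",ray("top",(284.8,230.3),60), ray("scene",(354,215.),55))
p=ray("top",(284.8,230.3),60);print("reproj top-centre in scene",proj("scene",p),proj("scene",p-[0,0,30]))
T=lambda x,y:(x/4+365,y/4+163); S=lambda x,y:(x/4+150,(y-300)/4+163)
o=dict(A=(T(70,30),S(403,436),(-150,38,9)),B=(T(57,163),S(476,372),(-150,-38,9)),
 C=(T(222,73),None,(-60,25.5,9)),D=(T(209,161),None,(-60,-25.5,9)),
 E=(T(440,84),S(133,375),("h",36,32)),F=(T(436,194),S(202,334),("h",-36,32)))
for k,(a,b,_) in o.items():
    if b: X=tri(a,b);print(k,X.round(1),(proj("top",X)-a).round(1),(proj("scene",X)-b).round(1))
def model(v,m):
    R=(Ro.from_euler('z',v[3])*Ro.from_euler('y',.26));return v[:3]+R.apply([v[4] if m[0]=="h" else m[0],m[1],m[2]])
def res(v):
    r=[]
    for a,b,m in o.values():
        X=model(v,m);r+=list(proj("top",X)-a)
        if b: r+=list(proj("scene",X)-b)
    return r
f=least_squares(res,[450,50,70,-1.6,60],loss="soft_l1");print("track",f.x.round(3));print(np.round(res(f.x),1))
for q in((-150,0,0),(-105,0,0),(f.x[4]+15,0,0)):print(q,model(f.x,q).round(1))
np.save("track.npy",f.x)
E
```

```text
slug [500.3311596  239.79750103  60.        ] [509.11078022 250.24776054  55.        ]
reproj top-centre in scene [351.55877696 210.58494443] [351.31041013 220.50351682]
A [628.6  27.6 116.5] [-1.2  0.6] [-0.8 -0.2]
B [554.7  35.8 124.3] [-0.6  0.3] [-0.3 -0.1]
E [ 609.6 -192.6   93.9] [ 2.1 -1.3] [1.3 0.5]
F [ 546.5 -185.8   95.4] [ 1.7 -1.1] [1.  0.3]
track [ 581.562 -111.454   76.779  -64.474   71.784]
[-0.8 -0.6 -1.2 -2.6  0.5  0.7 -0.9 -0.3 -2.3 -0.4  0.   0.2  0.6 -1.9
  1.4  2.5  0.9  2.1  2.7  1.2]
(-150, 0, 0) [592.   33.1 115.3]
(-105, 0, 0) [588.8 -10.2 103.8]
(np.float64(86.78373544768507), 0, 0) [ 575.5 -195.1   54.5]
```

Emit:
carry_out --deltas '[0, 0, -7.5, 0, 0, 0, -1, 0, 0, -7.5, 0, 0, 0, -1, 0, 0, -7.5, 0, 0, 0, -1, 0, 0, 0, -0.026, -0.036, 0.003, -1, 0, 0, 0, -0.026, -0.036, 0.003, -1, 0, 0, 0, -0.026, -0.036, 0.003, -1, 0, 0, 0, -0.026, -0.036, 0.003, -1, 0, 0, 0, -0.026, -0.036, 0.003, -1, 0, 0, 0, -0.026, -0.036, 0.003, -1, 0, 0, 0, -0.026, -0.036, 0.003, -1, 0, 0, 0, -0.026, -0.036, 0.003, -1, 0, 0, 0, -0.026, -0.036, 0.003, -1]'

```text
clock: 1.6
eef_pos: [501.6, 240.2, 203.9]
tool_rot: [-3.141, -0.0, 3.071]
force: [0.8, -0.2, -0.3]
width: 85.6
gripper_force: 0.0
```

Run:
```python
from cell import ctrl
from h import *
s=ctrl.read_state();c=ctrl.calibration("wrist");im=ctrl.get_image("wrist")
print(np.round(s["eef_pos"],1),np.round(s["tool_rot"],4),s["clock"],np.round(s["force"],1))
cal=(np.array(c["mtx"]),np.array(c["R"]),np.array(c["t"]).ravel());np.savez("wrist1.npz",mtx=cal[0],R=cal[1],t=cal[2])
print("cam",(-cal[1].T@cal[2]).round(1),"fwd",cal[1][2].round(2))
cv2.imwrite("pics/w1.png",im[:,:,::-1])
m=cv2.inRange(cv2.cvtColor(im,cv2.COLOR_RGB2HSV),(10,120,90),(28,255,255))
k,l,st,ce=cv2.connectedComponentsWithStats(m)
for i in range(1,k):
    if st[i,4]>200: print(st[i],ce[i].round(1),ray(0,ce[i],60,cal).round(1))
```

```text
[501.6 240.2 203.9] [-3.1414e+00 -5.0000e-04  3.0705e+00] 1.6 [ 0.8 -0.2 -0.3]
cam [419.6 245.6 347.7] fwd [ 0.32 -0.02 -0.95]
[ 175    0   64   53 2700] [206.6  25. ] [353.6 154.9  60. ]
[300 167  33  36 899] [316.8 184.6] [501.1 238.3  60. ]
```

View pics/w1.png

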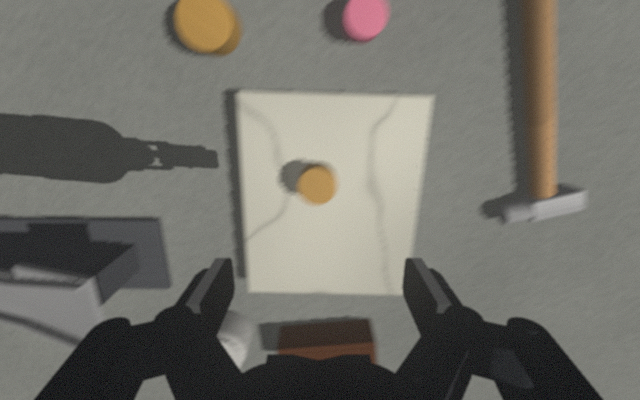

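The slug is at (317,184) in the wrist picture, clear of everything. Both views agree to 2 mm: about (500.8, 239, top at 60).

Emit:
carry_out --deltas '[0, 0, 0, 0.001, -0.001, 0.04, -1, 0, 0, 0, 0, 0, 0.04, -1, 0, 0, 0, 0, 0, 0.04, -1, 0, 0, 0, 0, 0, 0.03, -1, 0, 0, 0, 0, 0, 0.015, -1, 0, 0, 0, 0, 0, 0.005, -1, 0, 0, 0, 0, 0, 0, -1, 0, 0, 0, 0, 0, 0, 1, 0, 0, 0, 0, 0, 0, 1, 0, 0, 0, 0, 0, 0, 1, 0, 0, 0, 0, 0, 0, 1, 0, 0, 0, 0, 0, 0, 1]'

```text
clock: 3.15
eef_pos: [500.6, 241.0, 35.3]
tool_rot: [3.141, 0.001, 3.07]
force: [-0.7, -0.0, 5.9]
width: 38.6
gripper_force: 59.8
```

Emit:
carry_out --deltas '[0, 0, 0, 0, 0, 0, 1, 0, 0, 0, 0, 0, 0, 1, 0, 0, 0, 0, 0, 0, 1, 0, 0, 0, 0, 0, 0, 1]'

```text
clock: 3.65
eef_pos: [500.6, 241.0, 35.3]
tool_rot: [3.141, 0.001, 3.07]
force: [-1.0, -0.4, 6.0]
width: 38.5
gripper_force: 59.8
```

Emit:
carry_out --deltas '[0, 0, 0, 0, 0, -0.01, 1, 0, 0, 0, 0, 0, -0.03, 1, 0, 0, 0, 0, 0, -0.04, 1, 0, 0, 0, 0, 0, -0.04, 1, 0, 0, 0, -0.017, -0.036, -0.013, 1, 0, 0, 0, -0.017, -0.036, -0.013, 1, 0, 0, 0, -0.017, -0.036, -0.013, 1, 0, 0, 0, -0.017, -0.036, -0.013, 1, 0, 0, 0, -0.017, -0.036, -0.013, 1, 0, 0, 0, -0.017, -0.036, -0.013, 1, 0, 0, 0, 0, 0, 0, 1]'

```text
clock: 5.03
eef_pos: [587.6, 12.6, 233.4]
tool_rot: [-3.139, 0.002, 3.063]
force: [0.2, -0.2, -3.6]
width: 38.4
gripper_force: 61.1
```

Run:
```python
from cell import ctrl
from h import *
s=ctrl.read_state();c=ctrl.calibration("wrist");im=ctrl.get_image("wrist")
print(np.round(s["eef_pos"],1),np.round(s["tool_rot"],4),s["clock"],np.round(s["force"],1),s["width"])
np.savez("wrist2.npz",mtx=np.array(c["mtx"]),R=np.array(c["R"]),t=np.array(c["t"]).ravel())
cv2.imwrite("pics/w2.png",im[:,:,::-1])
```

```text
[587.6  12.6 233.4] [-3.1388e+00  2.4000e-03  3.0634e+00] 5.025 [ 0.2 -0.2 -3.6] 38.42558132600165
```

View pics/w2.png

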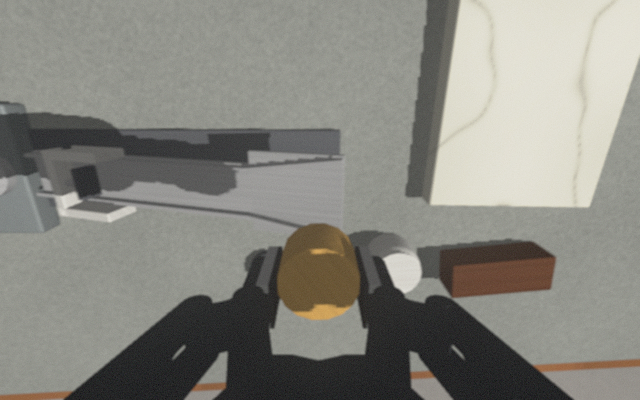

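The wrist picture shows the slug held between the fingers at (319,270). The chute's mouth edge is near column 344, with corners at about (344,156) and (344,228). I'll zoom in on it.

Run:
```python
import cv2
im=cv2.imread("pics/w2.png")[120:245,160:360]
cv2.imwrite("pics/w2c.png",cv2.resize(im,None,fx=4,fy=4,interpolation=cv2.INTER_CUBIC))
```

```text
(no output)
```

View pics/w2c.png

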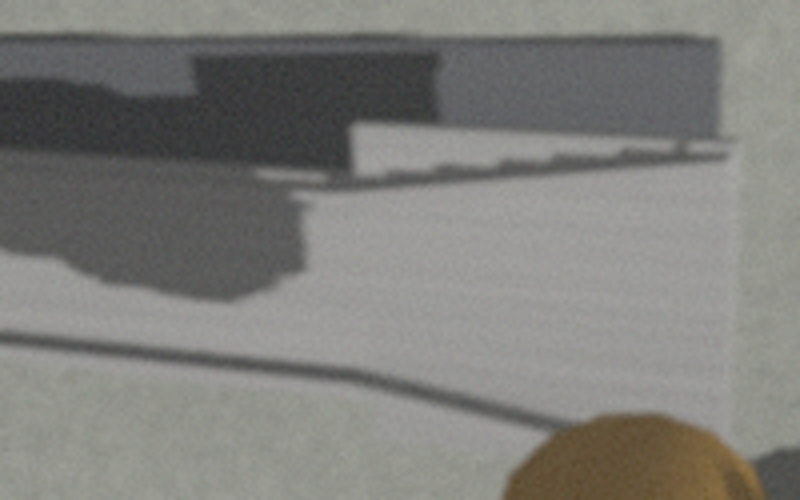

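```bash
cat > fit.py <<'E'
from h import *
from scipy.optimize import least_squares
T=lambda x,y:("top",(x/4+365,y/4+163)); S=lambda x,y:("scene",(x/4+150,(y-300)/4+163)); W=lambda x,y:("wrist2",(x/4+160,y/4+120))
o=[(T(70,31),(-150,34,5)),(T(222,75),(-60,21.5,5)),(T(209,161),(-60,-25.5,9)),(T(57,163),(-150,-38,0)),
(S(403,438),(-150,38,4)),(S(476,374),(-150,-38,6)),
(W(735,140),(-150,-38,0)),(W(350,370),(-60,21.5,0)),(W(335,188),(-60,-25.5,9)),
(T(440,84),("h",36,32)),(T(436,192),("h",-36,32)),(S(133,375),("h",36,32)),(S(202,334),("h",-36,32))]
def model(v,m):
    R=(Ro.from_euler('z',v[3])*Ro.from_euler('y',.26));return v[:3]+R.apply([v[4] if m[0]=="h" else m[0],m[1],m[2]])
if __name__=="__main__":
  for sel in(("top","wrist2"),("top","scene"),("top","scene","wrist2")):
    def res(v): return np.array([proj(c[0],model(v,m))-c[1] for c,m in o if c[0] in sel]).ravel()
    f=least_squares(res,[580,-110,76,-1.64,65],loss="soft_l1");print(sel,f.x.round(3));print(np.round(res(f.x).reshape(-1,2),1).tolist())
    for q in((-150,0,0),(-105,0,0)):print(q,model(f.x,q).round(1))
  np.save("track.npy",f.x)
  print(proj("wrist2",model(f.x,(-60,-38,0)))) # expect 248,151
E
python3 fit.py
```

```text
('top', 'wrist2') [ 579.137 -111.64    91.539   -1.654   62.14 ]
[[-0.1, 0.2], [-1.2, 0.7], [1.9, 0.1], [-0.1, 0.5], [-0.0, 1.6], [3.1, -0.3], [-1.4, -0.1], [0.1, -2.3], [-0.0, 2.9]]
(-150, 0, 0) [591.2  32.8 130.1]
(-105, 0, 0) [587.6 -10.5 118.5]
('top', 'scene') [ 583.165 -113.001   78.844   -1.644   68.947]
[[-0.8, 0.3], [-2.3, 0.2], [1.0, -0.7], [-0.5, 0.2], [-1.6, -1.8], [-1.6, -0.2], [0.6, -2.9], [0.9, 1.7], [1.1, 1.9], [2.5, 0.7]]
(-150, 0, 0) [593.8  31.6 117.4]
(-105, 0, 0) [590.6 -11.8 105.8]
('top', 'scene', 'wrist2') [ 582.674 -112.748   81.045   -1.64    68.246]
[[-0.8, 0.5], [-2.2, 0.3], [1.2, -0.5], [-0.4, 0.5], [-1.3, -2.7], [-1.4, -1.2], [-2.6, 1.1], [5.1, -1.5], [0.3, 0.4], [0.6, -3.0], [1.0, 1.7], [1.3, 1.2], [2.6, -0.0]]
(-150, 0, 0) [592.7  31.9 119.6]
(-105, 0, 0) [589.7 -11.5 108. ]
[247.49495822 152.34524431]
```

Emit:
carry_out --deltas '[0, 0, 0, -0.001, -0.012, 0.026, 1, 0, 0, 0, -0.001, -0.012, 0.026, 1, 0, 0, 0, -0.001, -0.011, 0.025, 1, -5, 0, 0, 0, 0, 0, 1, -5, 0, 0, 0, 0, 0, 1, -4.9, 0, 0, 0, 0, 0, 1, 0, 0, 0, 0, 0, 0, 1]'

```text
clock: 5.95
eef_pos: [585.9, -19.0, 154.4]
tool_rot: [2.882, -0.002, 3.067]
force: [0.5, -0.2, -3.1]
width: 38.2
gripper_force: 61.5
```

```bash
cat > st.py <<'E'
from cell import ctrl
from h import *
s=ctrl.read_state();v=np.load("track.npy")
R=Ro.from_euler('xyz',s["tool_rot"]);Tr=Ro.from_euler('z',v[3])*Ro.from_euler('y',.26)
print("clock",s["clock"],"eef",np.round(s["eef_pos"],1),"F",np.round(s["force"],1),"w",round(s["width"],1))
print("TCP in track",Tr.inv().apply(np.array(s["eef_pos"])-v[:3]).round(1),"tool axes in track (cols)",(Tr.inv()*R).as_matrix().round(3).tolist(),"F track",Tr.inv().apply(s["force"]).round(1))
E
python3 st.py
python3 - <<'E'
from cell import ctrl
from h import *
c=ctrl.calibration("wrist");im=ctrl.get_image("wrist")
np.savez("wrist3.npz",mtx=np.array(c["mtx"]),R=np.array(c["R"]),t=np.array(c["t"]).ravel())
cv2.imwrite("pics/w3.png",im[:,:,::-1])
E
```

```text
clock 5.95 eef [585.9 -19.  154.4] F [ 0.5 -0.2 -3.1] w 38.2
TCP in track [-109.5   -3.3   46.8] tool axes in track (cols) [[-0.005, -1.0, 0.001], [-1.0, 0.005, -0.001], [0.001, -0.001, -1.0]] F track [ 1.   0.5 -2.9]
```

View pics/w3.png

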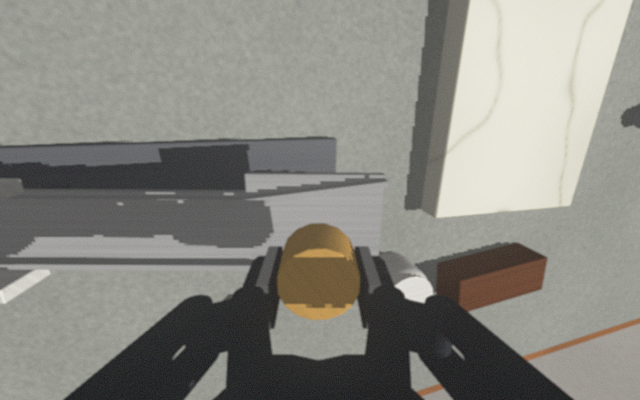

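The slug hangs level over the mouth. The upper end edge is at column 384, and the walls at the left are near rows 192 and 263. I'll use the wall spacing in this view to refine the height and the lateral offset.

Run:
```python
from h import *
g=cv2.cvtColor(cv2.imread("pics/w3.png"),cv2.COLOR_BGR2GRAY).astype(int)
for c in(60,120,225):print(c,[(r,int(g[r,c-3:c+4].mean())) for r in list(range(182,202))+list(range(252,276))])
print("row215",[(c,int(g[200:218,c].mean())) for c in range(376,392)])
K,R,t=load("wrist3");C=-R.T@t
Tr=Ro.from_euler('z',-1.6454)*Ro.from_euler('y',.26)
Rc=R@Tr.as_matrix();print("cam axes in track",Rc.round(3).tolist(),"C-TCP in track",Tr.inv().apply(C-[585.9,-19.,154.4]).round(1),K.round(1).tolist())
```

```text
60 [(182, 53), (183, 53), (184, 53), (185, 51), (186, 49), (187, 51), (188, 62), (189, 76), (190, 84), (191, 89), (192, 91), (193, 93), (194, 89), (195, 87), (196, 85), (197, 84), (198, 87), (199, 89), (200, 93), (201, 93), (252, 163), (253, 162), (254, 159), (255, 158), (256, 147), (257, 118), (258, 90), (259, 83), (260, 86), (261, 85), (262, 85), (263, 93), (264, 124), (265, 153), (266, 163), (267, 165), (268, 163), (269, 160), (270, 154), (271, 151), (272, 149), (273, 147), (274, 151), (275, 152)]
120 [(182, 57), (183, 56), (184, 55), (185, 57), (186, 54), (187, 54), (188, 61), (189, 72), (190, 82), (191, 87), (192, 89), (193, 91), (194, 89), (195, 88), (196, 85), (197, 85), (198, 86), (199, 90), (200, 91), (201, 101), (252, 165), (253, 161), (254, 159), (255, 160), (256, 156), (257, 141), (258, 112), (259, 89), (260, 86), (261, 87), (262, 86), (263, 87), (264, 114), (265, 148), (266, 161), (267, 163), (268, 163), (269, 161), (270, 158), (271, 155), (272, 155), (273, 155), (274, 158), (275, 155)]
225 [(182, 58), (183, 59), (184, 60), (185, 58), (186, 57), (187, 59), (188, 61), (189, 68), (190, 78), (191, 92), (192, 113), (193, 133), (194, 132), (195, 111), (196, 90), (197, 86), (198, 87), (199, 90), (200, 91), (201, 95), (252, 164), (253, 161), (254, 159), (255, 163), (256, 164), (257, 155), (258, 124), (259, 95), (260, 87), (261, 86), (262, 88), (263, 88), (264, 98), (265, 126), (266, 153), (267, 162), (268, 163), (269, 161), (270, 159), (271, 153), (272, 152), (273, 155), (274, 153), (275, 154)]
row215 [(376, 162), (377, 162), (378, 162), (379, 162), (380, 162), (381, 160), (382, 157), (383, 155), (384, 155), (385, 154), (386, 153), (387, 154), (388, 154), (389, 155), (390, 156), (391, 155)]
cam axes in track [[-1.0, 0.0, -0.001], [0.0, 0.947, 0.32], [0.001, 0.32, -0.947]] C-TCP in track [-1.00e-01 -8.19e+01  1.44e+02] [[297.3, 0.0, 318.1], [0.0, 297.3, 199.6], [0.0, 0.0, 1.0]]
```

Emit:
carry_out --deltas '[0, 0, 0, 0.03, 0, 0, 1, 0, 0, 0, 0.03, 0, 0, 1, 0, 0, 0, 0, 0, 0, 1, 0, 0, 0, 0, 0, 0, 1]'

```text
clock: 6.5
eef_pos: [528.1, -11.6, 155.9]
tool_rot: [2.882, 0.002, 3.073]
force: [1.2, 0.8, -3.4]
width: 38.3
gripper_force: 61.5
```

```bash
python3 st.py
python3 - <<'E'
from cell import ctrl
from h import *
c=ctrl.calibration("wrist");im=ctrl.get_image("wrist")
np.savez("wrist4.npz",mtx=np.array(c["mtx"]),R=np.array(c["R"]),t=np.array(c["t"]).ravel())
cv2.imwrite("pics/w4.png",im[:,:,::-1])
out=np.vstack([cv2.resize(cv2.imread(f"pics/{n}.png")[a:a+100,190:410],None,fx=3,fy=3,interpolation=cv2.INTER_CUBIC) for n,a in(("w3",170),("w4",225))])
cv2.imwrite("pics/w34.png",out[:600])
g=cv2.cvtColor(im,cv2.COLOR_RGB2GRAY).astype(int)
print([(r,int(g[r,222:229].mean())) for r in range(230,340)])
E
```

```text
clock 6.5 eef [528.1 -11.6 155.9] F [ 1.2  0.8 -3.4] w 38.3
TCP in track [-113.1  -61.5   47.3] tool axes in track (cols) [[0.001, -1.0, 0.0], [-1.0, -0.001, 0.002], [-0.002, -0.0, -1.0]] F track [ 0.   1.1 -3.5]
[(230, 56), (231, 56), (232, 58), (233, 55), (234, 57), (235, 57), (236, 56), (237, 59), (238, 56), (239, 56), (240, 56), (241, 57), (242, 57), (243, 56), (244, 55), (245, 58), (246, 54), (247, 54), (248, 56), (249, 57), (250, 54), (251, 55), (252, 56), (253, 54), (254, 57), (255, 55), (256, 56), (257, 56), (258, 54), (259, 57), (260, 55), (261, 55), (262, 57), (263, 57), (264, 68), (265, 77), (266, 84), (267, 84), (268, 106), (269, 136), (270, 140), (271, 114), (272, 88), (273, 82), (274, 82), (275, 82), (276, 84), (277, 89), (278, 119), (279, 145), (280, 156), (281, 156), (282, 155), (283, 157), (284, 158), (285, 157), (286, 157), (287, 156), (288, 157), (289, 155), (290, 158), (291, 158), (292, 156), (293, 154), (294, 154), (295, 155), (296, 154), (297, 156), (298, 153), (299, 138), (300, 102), (301, 64), (302, 40), (303, 38), (304, 41), (305, 41), (306, 41), (307, 39), (308, 41), (309, 39), (310, 38), (311, 42), (312, 39), (313, 41), (314, 40), (315, 41), (316, 38), (317, 40), (318, 38), (319, 38), (320, 42), (321, 40), (322, 40), (323, 40), (324, 39), (325, 40), (326, 40), (327, 39), (328, 39), (329, 42), (330, 41), (331, 40), (332, 37), (333, 40), (334, 39), (335, 36), (336, 39), (337, 39), (338, 38), (339, 37)]
```

View pics/w4.png

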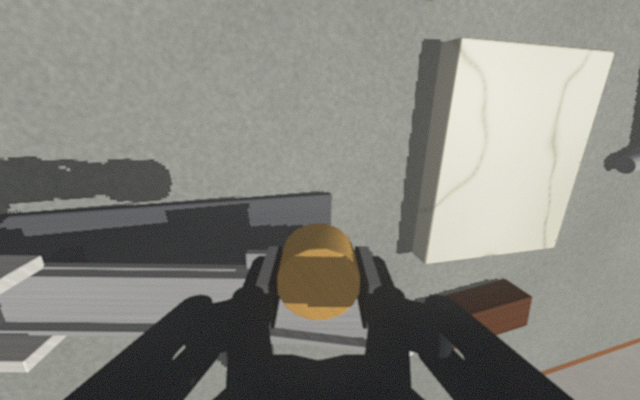

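The −y wall-top strip moved from row 193.7 to 269.5 for a 58 mm shift. That puts the wall top about 46 mm below the TCP, and means the dark +y line lies outside the outer edge of the wall. I'll refit with that.

```bash
sed -i 's/(T(70,31),(-150,34,5)),(T(222,75),(-60,21.5,5))/(T(70,33),(-150,38,9)),(T(222,78),(-60,25.5,9))/; s/(W(350,370),(-60,21.5,0))/(W(350,370),(-60,25.5,9))/; s/^(T(440/(("wrist3",(225,193.7)),(-53,-23.5,9)),(("wrist3",(225,258)),(-53,25.5,9)),(("wrist4",(225,269.5)),(-53,-23.5,9)),\n(T(440/' fit.py
sed -i 's/("top","wrist2"),("top","scene"),("top","scene","wrist2")/("top","wrist2","wrist3","wrist4"),("top","scene"),("top","scene","wrist2","wrist3","wrist4")/' fit.py
python3 fit.py; python3 st.py
```

```text
('top', 'wrist2', 'wrist3', 'wrist4') [ 581.635 -117.238   67.073   -1.658   67.843]
[[1.3, -1.3], [-0.7, -1.2], [1.2, 0.3], [0.3, 0.7], [-8.0, 0.3], [-0.6, 0.6], [-0.5, -2.5], [-0.2, 0.9], [5.7, -0.1], [3.1, -1.9], [0.1, -0.9], [-0.1, 3.3]]
(-150, 0, 0) [594.2  27.2 105.6]
(-105, 0, 0) [590.4 -16.1  94.1]
('top', 'scene') [ 581.433 -112.987   77.      -1.635   69.941]
[[-0.3, -0.8], [-1.6, -1.5], [0.8, 0.4], [-0.5, 1.7], [-0.7, -1.7], [-1.0, -0.2], [0.5, -2.2], [1.1, 2.3], [1.3, 2.4], [2.5, 1.1]]
(-150, 0, 0) [590.7  31.7 115.6]
(-105, 0, 0) [587.9 -11.7 104. ]
('top', 'scene', 'wrist2', 'wrist3', 'wrist4') [ 579.694 -116.122   72.697   -1.657   68.182]
[[1.3, -1.0], [-0.5, -0.8], [1.5, 0.9], [0.3, 1.2], [-2.3, -0.3], [-2.0, 1.4], [-6.6, -0.9], [-1.1, 0.7], [-1.1, -3.4], [0.8, 0.4], [6.7, 1.1], [4.0, -0.5], [0.8, -0.5], [0.7, 3.9], [1.7, 2.9], [3.2, 1.8]]
(-150, 0, 0) [592.2  28.3 111.3]
(-105, 0, 0) [588.4 -15.   99.7]
[246.2690122  149.06133407]
clock 6.55 eef [528.4 -11.8 155.8] F [-1.  -0.9 -3.3] w 38.1
TCP in track [-117.5  -60.1   54.7] tool axes in track (cols) [[0.017, -1.0, 0.0], [-1.0, -0.017, -0.002], [0.002, -0.0, -1.0]] F track [ 1.8 -0.9 -2.9]
```

```bash
python3 -c "
import numpy as np;np.save('track.npy',[581,-113.2,75,-1.645,69])"; python3 st.py
```

```text
clock 6.55 eef [528.4 -11.8 155.8] F [-1.  -0.9 -3.3] w 38.1
TCP in track [-114.7  -60.    53.1] tool axes in track (cols) [[0.005, -1.0, 0.0], [-1.0, -0.005, 0.001], [-0.001, -0.0, -1.0]] F track [ 1.8 -0.9 -2.9]
```

Emit:
carry_out --deltas '[0, 0, 0, -0.02, -0.005, 0, 1, 0, 0, 0, -0.02, -0.005, 0, 1, 0, 0, 0, -0.02, 0, 0, 1, 0, 0, 0, 0, 0, 0.015, 1, 0, 0, 0, 0, 0, 0.012, 1, 0, 0, 0, 0, 0, 0.003, 1, 0, 0, 0, 0, 0, 0, 1]'

```text
clock: 7.42
eef_pos: [586.1, -18.9, 123.3]
tool_rot: [2.881, -0.001, 3.071]
force: [-0.6, -0.4, -3.2]
width: 38.5
gripper_force: 61.5
```

```bash
python3 st.py
```

```text
clock 7.425 eef [586.1 -18.9 123.3] F [-0.6 -0.4 -3.2] w 38.5
TCP in track [-103.6   -1.9   22.4] tool axes in track (cols) [[0.003, -1.0, -0.0], [-1.0, -0.003, -0.002], [0.002, 0.0, -1.0]] F track [ 1.2 -0.5 -3. ]
```

Run:
```python
from cell import ctrl
from h import *
im=ctrl.get_image("wrist");cv2.imwrite("pics/w5.png",im[:,:,::-1])
g=cv2.cvtColor(im,cv2.COLOR_RGB2GRAY).astype(int)
for c in(200,):
  p=[int(g[r,c-3:c+4].mean()) for r in range(400)]
  print(c,[(r,p[r]) for r in range(180,300) if abs(p[r+1]-p[r-1])>12])
def row(y,z,h0=144+22.4,cy=-83.8):
  q=(y-cy)/(h0-z);v=(.947*q-.32)/(.947+.32*q);return round(199.6+297.3*v,1)
for y,z in((-25.5,0),(-25.5,9),(-21.5,9),(21.5,0),(21.5,9),(25.5,9)):print(y,z,row(y,z),row(y,z,h0=160),row(y,z,h0=172))
```

```text
200 [(203, 63), (204, 77), (205, 82), (206, 90), (207, 115), (208, 146), (209, 153), (210, 130), (211, 102), (212, 90), (215, 87), (216, 102), (217, 125), (220, 124), (221, 109), (222, 97), (258, 103), (259, 126), (260, 155), (261, 168), (281, 165), (282, 144), (283, 112), (284, 94), (290, 90), (291, 106), (292, 140), (294, 135), (295, 91), (296, 55)]
-25.5 0 202.9 206.6 199.9
-25.5 9 208.2 212.3 204.8
-21.5 9 214.8 219.1 211.3
21.5 0 271.8 277.5 267.2
21.5 9 279.9 286.1 274.8
25.5 9 285.4 291.8 280.2
```

View pics/w5.png

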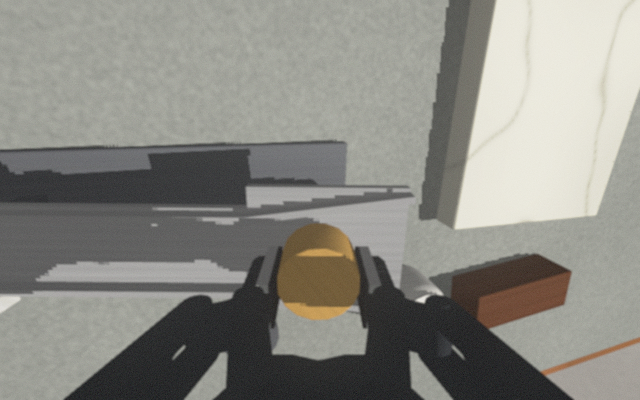

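The wall rows (207 and 283) match the prediction to within 1 mm laterally, and the height agrees with floor about 22 mm below the TCP. The end edge at column 408 says to shift about 5 mm uphill. Then I descend by feel.

Emit:
carry_out --deltas '[0, 0, 0, -0.001, 0.005, 0, 1, 0, 0, 0, 0, 0, 0.006, 1, 0, 0, 0, 0, 0, 0.004, 1, 0, 0, 0, 0, 0, 0.002, 1, 0, 0, 0, 0, 0, 0, 1]'

```text
clock: 8.1
eef_pos: [588.5, -11.9, 117.1]
tool_rot: [2.882, 0.001, 3.07]
force: [-9.1, -5.0, 25.7]
width: 38.6
gripper_force: 65.0
```

Emit:
carry_out --deltas '[0, 0, 0, 0, 0, 0.001, 1, 0, 0, 0, 0, 0, 0.001, 1, 0, 0, 0, 0, 0, 0, 1]'

```text
clock: 8.48
eef_pos: [588.5, -11.9, 117.0]
tool_rot: [2.882, 0.002, 3.07]
force: [-13.1, -7.0, 39.7]
width: 38.2
gripper_force: 66.3
```

Contact came earlier than expected. Before going on I'll check whether it's the floor or a wall top, using the torque.

```bash
python3 st.py; python3 -c "
from cell import ctrl
print(ctrl.read_state()['torque'])"
```

```text
clock 8.475 eef [588.5 -11.9 117. ] F [-13.1  -7.   39.7] w 38.2
TCP in track [-109.     0.    14.5] tool axes in track (cols) [[0.003, -1.0, 0.0], [-1.0, -0.003, 0.001], [-0.001, -0.0, -1.0]] F track [ -2.5 -12.6  40.4]
[0.53078282 2.53925824 0.73327143]
```

Emit:
carry_out --deltas '[0, 0, 0, 0, 0, -0.003, 1, 0, 0, 0, 0, 0, 0, 1, 0, 0, 0, 0, 0, 0, 1]'

```text
clock: 8.85
eef_pos: [588.7, -12.0, 117.1]
tool_rot: [2.882, 0.001, 3.07]
force: [-6.5, -2.8, 18.8]
width: 38.2
gripper_force: 63.6
```

```bash
python3 st.py; python3 -c "
from cell import ctrl
print(ctrl.read_state()['torque'])"
```

```text
clock 8.85 eef [588.7 -12.  117.1] F [-6.5 -2.8 18.8] w 38.2
TCP in track [-108.9    0.2   14.6] tool axes in track (cols) [[0.003, -1.0, 0.0], [-1.0, -0.003, 0.001], [-0.001, -0.0, -1.0]] F track [-1.7 -6.2 19. ]
[0.09492281 1.11636568 0.36179161]
```

Emit:
carry_out --deltas '[0, 0, 0, 0, 0, -0.005, 1, 0, 0, 0, 0.003, 0, 0, 1, 0, 0, 0, 0.003, 0, 0, 1, 0, 0, 0, 0, 0, 0, 1]'

```text
clock: 9.35
eef_pos: [582.0, -12.3, 118.8]
tool_rot: [2.881, -0.001, 3.07]
force: [0.2, -0.1, -3.8]
width: 38.2
gripper_force: 61.6
```

```bash
python3 st.py
```

```text
clock 9.35 eef [582.  -12.3 118.8] F [ 0.2 -0.1 -3.8] w 38.2
TCP in track [-108.5   -6.5   16.5] tool axes in track (cols) [[0.003, -1.0, -0.0], [-1.0, -0.003, -0.001], [0.001, 0.0, -1.0]] F track [ 1.1  0.2 -3.7]
```

Emit:
carry_out --deltas '[0, 0, 0, 0, 0, 0.001, 1, 0, 0, 0, 0, 0, 0.001, 1, 0, 0, 0, 0, 0, 0.001, 1, 0, 0, 0, 0, 0, 0, 1]'

```text
clock: 9.85
eef_pos: [582.1, -11.8, 117.1]
tool_rot: [2.882, -0.0, 3.071]
force: [-2.7, -2.3, 5.3]
width: 38.3
gripper_force: 62.7
```

Emit:
carry_out --deltas '[0, 0, 0, 0, 0, -0.002, 1, 0, 0, 0, 0.002, 0, 0, 1, 0, 0, 0, 0, 0, 0, 1]'

```text
clock: 10.22
eef_pos: [581.9, -12.2, 118.5]
tool_rot: [2.882, 0.003, 3.07]
force: [4.7, -0.5, -2.7]
width: 38.3
gripper_force: 61.7
```

Emit:
carry_out --deltas '[0, 0, 0, 0.002, 0, 0, 1, 0, 0, 0, 0, 0, 0, 1]'

```text
clock: 10.48
eef_pos: [581.6, -12.3, 118.8]
tool_rot: [2.882, 0.007, 3.069]
force: [7.6, 0.4, -4.2]
width: 38.4
gripper_force: 61.5
```

Emit:
carry_out --deltas '[0, 0, 0, 0.002, 0, 0, 1, 0, 0, 0, 0, 0, 0, 1]'

```text
clock: 10.72
eef_pos: [581.5, -12.3, 119.2]
tool_rot: [2.882, 0.01, 3.068]
force: [10.2, -0.5, -5.0]
width: 38.3
gripper_force: 61.4
```

Side contact with the −y wall at this height means that surface is the floor. The centre is about 7.5 mm back, so I'll centre, touch down lightly and release.

Emit:
carry_out --deltas '[0, 0, 0, -0.007, 0, 0, 1, 0, 0, 0, -0.0065, 0, 0, 1, 0, 0, 0, 0, 0, 0, 1, 0, 0, 0, 0, 0, 0, 1]'

```text
clock: 11.22
eef_pos: [589.0, -12.6, 117.9]
tool_rot: [2.881, -0.002, 3.071]
force: [-0.4, -0.2, -3.6]
width: 38.2
gripper_force: 61.5
```

Emit:
carry_out --deltas '[0, 0, 0, 0, 0, 0.001, 1, 0, 0, 0, 0, 0, 0, 1]'

```text
clock: 11.48
eef_pos: [589.6, -12.4, 117.3]
tool_rot: [2.882, -0.0, 3.071]
force: [-0.2, 0.2, -3.6]
width: 38.2
gripper_force: 61.7
```

Emit:
carry_out --deltas '[0, 0, 0, 0, 0, 0.001, 1, 0, 0, 0, 0, 0, 0, 1]'

```text
clock: 11.72
eef_pos: [589.7, -12.4, 117.1]
tool_rot: [2.882, -0.0, 3.07]
force: [-3.1, -1.7, 5.2]
width: 38.1
gripper_force: 62.6
```

Emit:
carry_out --deltas '[0, 0, 0, 0, 0, 0, -1, 0, 0, 0, 0, 0, 0, -1, 0, 0, 0, 0, 0, 0, -1, 0, 0, 0, 0, 0, 0, -1, 0, 0, 0, 0, 0, -0.01, -1, 0, 0, 0, 0, 0, -0.03, -1, 0, 0, 0, 0, 0, -0.04, -1, 0, 0, 0, 0, 0, 0, -1]'

```text
clock: 12.72
eef_pos: [590.8, -34.2, 197.2]
tool_rot: [2.883, 0.007, 3.069]
force: [0.0, 0.5, 0.4]
width: 85.7
gripper_force: 0.0
```

```bash
python3 st.py
python3 - <<'E'
from cell import ctrl
from h import *
c=ctrl.calibration("wrist");im=ctrl.get_image("wrist");cv2.imwrite("pics/w6.png",im[:,:,::-1])
cal=(np.array(c["mtx"]),np.array(c["R"]),np.array(c["t"]).ravel());np.savez("wrist6.npz",mtx=cal[0],R=cal[1],t=cal[2])
m=cv2.inRange(cv2.cvtColor(im,cv2.COLOR_RGB2HSV),(10,110,60),(28,255,255))
k,l,st,ce=cv2.connectedComponentsWithStats(m)
for i in range(1,k):
    if st[i,4]>200: print(st[i],ce[i].round(1),ray(0,ce[i],112+28,cal).round(1))
print("expected px",proj(0,[588.6-.5,-10.5-7.7,112+29],cal))
E
```

```text
clock 12.725 eef [590.8 -34.2 197.2] F [0.  0.5 0.4] w 85.7
TCP in track [-108.2    3.9   97.6] tool axes in track (cols) [[0.003, -1.0, 0.001], [-1.0, -0.003, 0.007], [-0.007, -0.001, -1.0]] F track [-0.6 -0.   0.2]
[ 292  180   53   57 2283] [318.9 209.5] [586.9 -18.3 140. ]
[ 446  237   79   46 1538] [483.8 260.1] [664.4 135.7 140. ]
[540 293 100  33 356] [589.1 309.7] [767.8 296.9 140. ]
expected px [319.57566016 211.52607796]
```

View pics/w6.png

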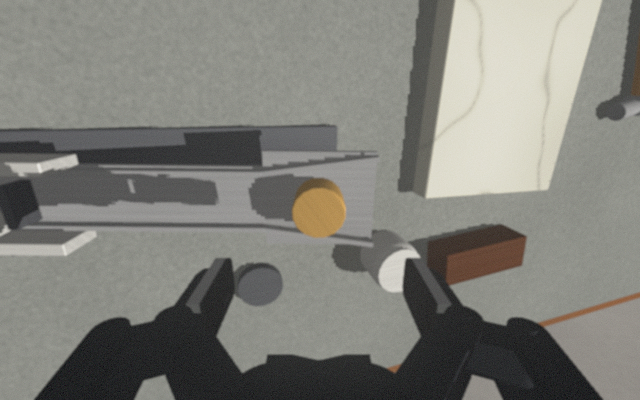

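The slug stands upright in the mouth at (319,209), not tilted, with its top where predicted. The head's cheeks end at about (77,158) and (95,236), the chute end is at column 376, and the flare ends near column 260. I'll turn these into chute coordinates on the floor plane I now know from contact.

Run:
```python
from h import *
K,R,t=load("wrist6");C=-R.T@t
def on(uv,z,yaw,F=np.array([589.2,-10.5,112])):
    Tr=Ro.from_euler('z',yaw)*Ro.from_euler('y',.26)
    c=Tr.inv().apply(C-F);d=Tr.inv().apply(R.T@np.linalg.inv(K)@[uv[0],uv[1],1]);p=c+d*(z-c[2])/d[2];return (p+[-105,0,0]).round(1)
for yaw in(-1.645,):
  for n,uv,z in(("end -y corner",(377,153),0),("end mid",(375,205),0),("step",(262,152),0),("kink +y outer top",(264,227),9),("kink -y",(258,168),9),("head -y top",(77,158),32),("head +y top",(95,233),32),("-y wall far",(130,168),9),("+y wall far",(130,224),9),("slug top",(319,210),30)):
    print(n,on(uv,z,yaw))
```

```text
end -y corner [-149.8  -38.     0. ]
end mid [-151.1    5.3    0. ]
step [-59.9 -38.5   0. ]
kink +y outer top [-59.6  21.5   9. ]
kink -y [-57.8 -27.8   9. ]
head -y top [ 59.9 -39.8  32. ]
head +y top [61.4 16.3 32. ]
-y wall far [ 40.2 -27.6   9. ]
+y wall far [49.8 19.2  9. ]
slug top [-104.5   -1.7   30. ]
```

```bash
python3 -c "
import numpy as np;np.save('track.npy',[581.3,-111.6,85,-1.652,61])"; python3 st.py
```

```text
clock 12.775 eef [589.4 -33.5 195.4] F [-0.3  0.7  0.4] w 85.5
TCP in track [-104.3    1.7   86.5] tool axes in track (cols) [[0.01, -1.0, 0.001], [-1.0, -0.01, 0.001], [-0.001, -0.001, -1.0]] F track [-0.8 -0.3  0.2]
```

Emit:
carry_out --deltas '[0, 0, 0.5, 0, 0.025, 0, 1, 0, 0, 0, 0, 0.03, 0, 1, 0, 0, 0, 0, 0, 0, 1, 0, 0, 0, 0, 0, 0, 1, 0, 0, 0, 0, 0, 0, 1]'

```text
clock: 13.4
eef_pos: [592.0, 18.9, 207.0]
tool_rot: [2.882, -0.004, 3.06]
force: [0.6, 0.4, 0.4]
width: 0.5
gripper_force: 0.0
```

```bash
python3 st.py
```

```text
clock 13.4 eef [592.   18.9 207. ] F [0.6 0.4 0.4] w 0.5
TCP in track [-1.579e+02  1.000e-01  8.420e+01] tool axes in track (cols) [[-0.001, -1.0, 0.001], [-1.0, 0.001, -0.003], [0.003, -0.001, -1.0]] F track [-0.6  0.5  0.3]
```

Emit:
carry_out --deltas '[0, 0, 0, 0, 0.005, 0.02, 1, 0, 0, 0, 0, 0, 0.025, 1, 0, 0, 0, 0, 0, 0.02, 1, 0, 0, 0, 0, 0, 0.003, 1, 0, 0, 0, 0, 0, 0, 1]'

```text
clock: 14.02
eef_pos: [594.3, 41.9, 143.5]
tool_rot: [2.882, -0.002, 3.061]
force: [0.3, -0.4, 0.5]
width: -0.4
gripper_force: 0.0
```

```bash
python3 st.py
```

```text
clock 14.025 eef [594.3  41.9 143.5] F [ 0.3 -0.4  0.5] w -0.4
TCP in track [-163.9    0.5   16.9] tool axes in track (cols) [[0.0, -1.0, 0.0], [-1.0, -0.0, -0.002], [0.002, -0.0, -1.0]] F track [0.2 0.4 0.6]
```

Emit:
carry_out --deltas '[0, 0, 0, 0, -0.004, 0, 1, 0, 0, 0, 0, -0.004, 0, 1, 0, 0, 0, 0, -0.004, 0, 1, 0, 0, 0, 0, -0.004, 0, 1, 0, 0, 0, 0, -0.004, 0, 1, 0, 0, 0, 0, -0.004, 0, 1, 0, 0, 0, 0, -0.004, 0, 1, 0, 0, 0, 0, -0.004, 0, 1, 0, 0, 0, 0, -0.004, 0, 1, 0, 0, 0, 0, -0.004, 0, 1]'

```text
clock: 15.28
eef_pos: [590.9, 3.8, 133.0]
tool_rot: [2.881, -0.002, 3.062]
force: [0.5, 0.9, 0.1]
width: -0.1
gripper_force: 0.1
```

```bash
python3 st.py
```

```text
clock 15.275 eef [590.9   3.8 133. ] F [0.5 0.9 0.1] w -0.1
TCP in track [-124.2    0.2   16.6] tool axes in track (cols) [[0.001, -1.0, -0.0], [-1.0, -0.001, -0.003], [0.003, 0.0, -1.0]] F track [-0.9  0.4 -0.2]
```

Emit:
carry_out --deltas '[0, 0, 0, 0, -0.004, 0, 1, 0, 0, 0, 0, -0.004, 0, 1, 0, 0, 0, 0, -0.004, 0, 1, 0, 0, 0, 0, -0.004, 0, 1, 0, 0, 0, 0, -0.004, 0, 1, 0, 0, 0, 0, -0.004, 0, 1, 0, 0, 0, 0, -0.004, 0, 1, 0, 0, 0, 0, -0.004, 0, 1, 0, 0, 0, 0, -0.004, 0, 1, 0, 0, 0, 0, -0.004, 0, 1]'

```text
clock: 16.52
eef_pos: [587.8, -34.8, 122.7]
tool_rot: [2.882, -0.002, 3.062]
force: [-0.6, 0.6, -0.5]
width: -0.4
gripper_force: 0.1
```

```bash
cat > slug.py <<'E'
from cell import ctrl
from h import *
v=np.load("track.npy");Tr=Ro.from_euler('z',v[3])*Ro.from_euler('y',.26)
c=ctrl.calibration("wrist");im=ctrl.get_image("wrist");cv2.imwrite("pics/last.png",im[:,:,::-1])
K,R,t=np.array(c["mtx"]),np.array(c["R"]),np.array(c["t"]).ravel();C=-R.T@t
m=cv2.inRange(cv2.cvtColor(im,cv2.COLOR_RGB2HSV),(10,110,60),(28,255,255))
k,l,st,ce=cv2.connectedComponentsWithStats(m)
for i in range(1,k):
    if st[i,4]>200:
        a=Tr.inv().apply(C-v[:3]);d=Tr.inv().apply(R.T@np.linalg.inv(K)@[*ce[i],1]);print(st[i],"centre in track (z=28)",(a+d*(28-a[2])/d[2]).round(1))
E
python3 st.py; python3 slug.py
```

```text
clock 16.525 eef [587.8 -34.8 122.7] F [-0.6  0.6 -0.5] w -0.4
TCP in track [-84.2   0.3  16.6] tool axes in track (cols) [[0.001, -1.0, -0.0], [-1.0, -0.001, -0.003], [0.003, 0.0, -1.0]] F track [-0.4 -0.7 -0.7]
[ 214  219   80   82 4992] centre in track (z=28) [-52.   -4.8  28. ]
[ 489  266   93   59 2248] centre in track (z=28) [-198.5   15.7   28. ]
[531 336 109  41 419] centre in track (z=28) [-236.3   58.2   28. ]
```

Emit:
carry_out --deltas '[0, 0, 0, 0, -0.005, 0, 1, 0, 0, 0, 0, -0.005, 0, 1, 0, 0, 0, 0, -0.005, 0, 1, 0, 0, 0, 0, -0.005, 0, 1, 0, 0, 0, 0, -0.005, 0, 1, 0, 0, 0, 0, -0.005, 0, 1, 0, 0, 0, 0, -0.005, 0, 1, 0, 0, 0, 0, -0.005, 0, 1, 0, 0, 0, 0, -0.005, 0, 1, 0, 0, 0, 0, -0.005, 0, 1]'

```text
clock: 17.82
eef_pos: [584.0, -83.0, 109.8]
tool_rot: [2.882, -0.002, 3.062]
force: [-1.2, 0.1, 1.3]
width: -0.1
gripper_force: 0.1
```

```bash
python3 st.py; python3 slug.py|head -1
```

```text
clock 17.825 eef [584.  -83.  109.8] F [-1.2  0.1  1.3] w -0.1
TCP in track [-34.1   0.3  16.6] tool axes in track (cols) [[0.001, -1.0, -0.0], [-1.0, -0.001, -0.003], [0.003, 0.0, -1.0]] F track [-0.3 -1.2  1.3]
[ 214  219   79   82 5018] centre in track (z=28) [-2.  -4.9 28. ]
```

Emit:
carry_out --deltas '[0, 0, 0, 0, -0.005, 0, 1, 0, 0, 0, 0, -0.005, 0, 1, 0, 0, 0, 0, -0.005, 0, 1, 0, 0, 0, 0, -0.005, 0, 1, 0, 0, 0, 0, -0.005, 0, 1, 0, 0, 0, 0, -0.005, 0, 1, 0, 0, 0, 0, -0.005, 0, 1, 0, 0, 0, 0, -0.005, 0, 1, 0, 0, 0, 0, -0.005, 0, 1, 0, 0, 0, 0, -0.005, 0, 1, 0, 0, 0, 0, -0.005, 0, 1, 0, 0, 0, 0, -0.003, 0, 1]'

```text
clock: 19.38
eef_pos: [579.4, -139.0, 94.9]
tool_rot: [2.882, -0.002, 3.062]
force: [0.6, 0.4, 0.7]
width: 0.3
gripper_force: 0.1
```

```bash
python3 st.py; python3 slug.py|head -1
```

```text
clock 19.375 eef [ 579.4 -139.    94.9] F [0.6 0.4 0.7] w 0.3
TCP in track [24.   0.3 16.6] tool axes in track (cols) [[0.001, -1.0, 0.0], [-1.0, -0.001, -0.003], [0.003, -0.0, -1.0]] F track [-0.6  0.6  0.6]
[ 213  219   80   82 5009] centre in track (z=28) [56.1 -4.8 28. ]
```

Emit:
carry_out --deltas '[0, 0, 0, 0, -0.002, 0, 1, 0, 0, 0, 0, -0.002, 0, 1, 0, 0, 0, 0, -0.002, 0, 1, 0, 0, 0, 0, -0.002, 0, 1, 0, 0, 0, 0, -0.001, 0, 1, 0, 0, 0, 0, -0.001, 0, 1]'

```text
clock: 20.18
eef_pos: [578.7, -148.2, 92.4]
tool_rot: [2.881, -0.002, 3.062]
force: [0.0, -0.1, 0.5]
width: -0.0
gripper_force: 0.1
```

Emit:
carry_out --deltas '[0, 0, 0, 0, -0.001, 0, 1, 0, 0, 0, 0, -0.001, 0, 1, 0, 0, 0, 0, -0.001, 0, 1, 0, 0, 0, 0, 0, 0, 1]'

```text
clock: 20.68
eef_pos: [578.4, -151.3, 91.6]
tool_rot: [2.882, -0.002, 3.062]
force: [0.4, 0.7, 0.3]
width: 0.0
gripper_force: 0.0
```

Emit:
carry_out --deltas '[0, 0, 0, 0, -0.001, 0, 1, 0, 0, 0, 0, -0.001, 0, 1, 0, 0, 0, 0, -0.001, 0, 1, 0, 0, 0, 0, 0, 0, 1]'

```text
clock: 21.18
eef_pos: [578.2, -154.2, 90.8]
tool_rot: [2.882, -0.002, 3.062]
force: [0.4, -0.2, -0.2]
width: -0.3
gripper_force: 0.0
```

Emit:
carry_out --deltas '[0, 0, 0, 0, -0.001, 0, 1, 0, 0, 0, 0, -0.001, 0, 1, 0, 0, 0, 0, -0.001, 0, 1, 0, 0, 0, 0, 0, 0, 1]'

```text
clock: 21.68
eef_pos: [578.0, -157.1, 90.1]
tool_rot: [2.882, -0.002, 3.062]
force: [-0.3, -0.4, -0.2]
width: 0.2
gripper_force: 0.0
```

Emit:
carry_out --deltas '[0, 0, 0, 0, -0.001, 0, 1, 0, 0, 0, 0, -0.001, 0, 1, 0, 0, 0, 0, 0, 0, 1]'

```text
clock: 22.05
eef_pos: [577.8, -159.0, 89.5]
tool_rot: [2.882, -0.002, 3.062]
force: [-0.2, 0.7, 0.9]
width: -0.1
gripper_force: 0.0
```

```bash
python3 st.py; python3 slug.py|head -1
```

```text
clock 22.05 eef [ 577.8 -159.    89.5] F [-0.2  0.7  0.9] w -0.1
TCP in track [44.7  0.4 16.6] tool axes in track (cols) [[0.001, -1.0, 0.0], [-1.0, -0.001, -0.003], [0.003, -0.0, -1.0]] F track [-0.9 -0.2  0.7]
[ 213  219   81   82 4951] centre in track (z=28) [76.8 -4.5 28. ]
```

Emit:
carry_out --deltas '[0, 0, 0, 0, -0.001, 0, 1, 0, 0, 0, 0, -0.001, 0, 1, 0, 0, 0, 0, 0, 0, 1]'

```text
clock: 22.48
eef_pos: [577.7, -160.9, 89.0]
tool_rot: [2.882, -0.002, 3.062]
force: [0.5, -0.0, -0.1]
width: 0.4
gripper_force: 0.0
```

Emit:
carry_out --deltas '[0, 0, 0, 0, -0.001, 0, 1, 0, 0, 0, 0, -0.001, 0, 1, 0, 0, 0, 0, 0, 0, 1]'

```text
clock: 22.85
eef_pos: [577.5, -162.8, 88.5]
tool_rot: [2.882, -0.002, 3.062]
force: [0.3, -0.1, -0.2]
width: 0.2
gripper_force: 0.0
```

Emit:
carry_out --deltas '[0, 0, 0, 0, -0.001, 0, 1, 0, 0, 0, 0, -0.001, 0, 1, 0, 0, 0, 0, 0, 0, 1]'

```text
clock: 23.22
eef_pos: [577.4, -164.8, 88.0]
tool_rot: [2.882, -0.002, 3.062]
force: [-0.4, 0.4, 0.1]
width: -0.3
gripper_force: 0.0
```

Emit:
carry_out --deltas '[0, 0, 0, 0, -0.001, 0, 1, 0, 0, 0, 0, -0.001, 0, 1, 0, 0, 0, 0, 0, 0, 1]'

```text
clock: 23.6
eef_pos: [577.2, -166.7, 87.5]
tool_rot: [2.882, -0.002, 3.062]
force: [0.4, 0.1, 0.4]
width: 0.1
gripper_force: 0.0
```

Emit:
carry_out --deltas '[0, 0, 0, 0, -0.001, 0, 1, 0, 0, 0, 0, -0.001, 0, 1, 0, 0, 0, 0, 0, 0, 1]'

```text
clock: 23.98
eef_pos: [577.1, -168.6, 87.0]
tool_rot: [2.882, -0.002, 3.062]
force: [-0.1, 0.4, -0.4]
width: -0.2
gripper_force: 0.0
```

```bash
python3 st.py; python3 slug.py|head -1
```

```text
clock 23.975 eef [ 577.1 -168.6   87. ] F [-0.1  0.4 -0.4] w -0.2
TCP in track [54.7  0.4 16.6] tool axes in track (cols) [[0.001, -1.0, 0.0], [-1.0, -0.001, -0.003], [0.003, -0.0, -1.0]] F track [-0.3 -0.2 -0.5]
[ 214  219   80   82 4822] centre in track (z=28) [86.8 -4.1 28. ]
```

Emit:
carry_out --deltas '[0, 0, 0, 0, -0.001, 0, 1, 0, 0, 0, 0, -0.001, 0, 1, 0, 0, 0, 0, 0, 0, 1]'

```text
clock: 24.4
eef_pos: [576.9, -170.6, 86.5]
tool_rot: [2.882, -0.002, 3.062]
force: [0.3, 0.1, -0.2]
width: 0.2
gripper_force: 0.0
```

Emit:
carry_out --deltas '[0, 0, 0, 0, -0.001, 0, 1, 0, 0, 0, 0, -0.001, 0, 1, 0, 0, 0, 0, 0, 0, 1]'

```text
clock: 24.78
eef_pos: [576.8, -172.5, 86.0]
tool_rot: [2.882, -0.002, 3.062]
force: [0.1, 0.3, -0.3]
width: 0.0
gripper_force: 0.0
```

```bash
python3 st.py; python3 slug.py|head -1
python3 - <<'E'
import cv2,numpy as np
g=cv2.cvtColor(cv2.imread("pics/last.png"),cv2.COLOR_BGR2HSV)
# bright low-saturation pixels = aluminium head: bounding stats
m=((g[:,:,2]>185)&(g[:,:,1]<40)).astype(np.uint8)
k,l,st,ce=cv2.connectedComponentsWithStats(m)
print([st[i].tolist() for i in range(1,k) if st[i,4]>100])
E
```

```text
clock 24.775 eef [ 576.8 -172.5   86. ] F [ 0.1  0.3 -0.3] w 0.0
TCP in track [58.7  0.4 16.6] tool axes in track (cols) [[0.001, -1.0, 0.0], [-1.0, -0.001, -0.003], [0.003, -0.0, -1.0]] F track [-0.2  0.1 -0.4]
[ 213  219   80   82 4737] centre in track (z=28) [90.9 -3.7 28. ]
[[625, 136, 15, 42, 342], [530, 181, 110, 19, 1208], [107, 189, 162, 40, 2989], [532, 198, 108, 47, 2671], [129, 280, 68, 53, 1559], [559, 300, 47, 40, 1341]]
```

Emit:
carry_out --deltas '[0, 0, 0, 0, -0.001, 0, 1, 0, 0, 0, 0, -0.001, 0, 1, 0, 0, 0, 0, 0, 0, 1]'

```text
clock: 25.2
eef_pos: [576.6, -174.4, 85.4]
tool_rot: [2.882, -0.002, 3.062]
force: [-0.5, -0.6, -0.4]
width: 0.2
gripper_force: 0.0
```

Emit:
carry_out --deltas '[0, 0, 0, 0, -0.001, 0, 1, 0, 0, 0, 0, -0.001, 0, 1, 0, 0, 0, 0, 0, 0, 1]'

```text
clock: 25.58
eef_pos: [576.5, -176.3, 84.9]
tool_rot: [2.882, -0.002, 3.062]
force: [-0.6, -0.3, 0.0]
width: -0.1
gripper_force: 0.0
```

Emit:
carry_out --deltas '[0, 0, 0, 0, -0.001, 0, 1, 0, 0, 0, 0, -0.001, 0, 1, 0, 0, 0, 0, 0, 0, 1]'

```text
clock: 25.95
eef_pos: [576.3, -178.2, 84.4]
tool_rot: [2.882, -0.002, 3.062]
force: [-0.4, 0.2, -1.3]
width: -0.3
gripper_force: 0.0
```

```bash
python3 st.py; python3 slug.py|head -1
```

```text
clock 25.95 eef [ 576.3 -178.2   84.4] F [-0.4  0.2 -1.3] w -0.3
TCP in track [64.7  0.4 16.6] tool axes in track (cols) [[0.001, -1.0, 0.0], [-1.0, -0.001, -0.003], [0.003, -0.0, -1.0]] F track [ 0.2 -0.4 -1.3]
[ 213  220   80   81 4637] centre in track (z=28) [97.1 -3.2 28. ]
```

Emit:
carry_out --deltas '[0, 0, 0, 0, -0.001, 0, 1, 0, 0, 0, 0, -0.001, 0, 1, 0, 0, 0, 0, 0, 0, 1]'

```text
clock: 26.38
eef_pos: [576.1, -180.2, 83.9]
tool_rot: [2.882, -0.002, 3.062]
force: [0.4, 0.6, 0.7]
width: 0.1
gripper_force: 0.0
```

Emit:
carry_out --deltas '[0, 0, 0, 0, -0.001, 0, 1, 0, 0, 0, 0, -0.001, 0, 1, 0, 0, 0, 0, 0, 0, 1]'

```text
clock: 26.75
eef_pos: [576.0, -182.1, 83.4]
tool_rot: [2.882, -0.002, 3.062]
force: [-0.2, 0.8, -0.3]
width: 0.2
gripper_force: 0.0
```

Emit:
carry_out --deltas '[0, 0, 0, 0, -0.001, 0, 1, 0, 0, 0, 0, -0.001, 0, 1, 0, 0, 0, 0, 0, 0, 1]'

```text
clock: 27.12
eef_pos: [575.9, -183.2, 83.0]
tool_rot: [2.881, -0.002, 3.062]
force: [0.3, 2.8, 1.1]
width: 0.1
gripper_force: 1.2
```

```bash
python3 st.py; python3 slug.py|head -1
```

```text
clock 27.125 eef [ 575.9 -183.2   83. ] F [0.3 2.8 1.1] w 0.1
TCP in track [69.9  0.5 16.6] tool axes in track (cols) [[0.001, -1.0, -0.001], [-1.0, -0.001, -0.003], [0.003, 0.001, -1.0]] F track [-3.   0.1  0.4]
[ 213  225   81   76 4506] centre in track (z=28) [102.2  -2.8  28. ]
```

The stop is felt: −3 N along the chute. Now I press gently.

Emit:
carry_out --deltas '[0, 0, 0, 0, -0.001, 0, 1, 0, 0, 0, 0, -0.001, 0, 1, 0, 0, 0, 0, 0, 0, 1, 0, 0, 0, 0, 0, 0, 1]'

```text
clock: 27.68
eef_pos: [575.8, -185.0, 82.6]
tool_rot: [2.881, -0.002, 3.063]
force: [1.0, 5.4, 2.9]
width: -0.1
gripper_force: 2.9
```

Emit:
carry_out --deltas '[0, 0, 0, 0, -0.001, 0, 1, 0, 0, 0, 0, -0.001, 0, 1, 0, 0, 0, 0, 0, 0, 1, 0, 0, 0, 0, 0, 0, 1]'

```text
clock: 28.18
eef_pos: [575.8, -186.0, 82.3]
tool_rot: [2.88, -0.002, 3.063]
force: [-0.3, 5.8, 3.8]
width: 0.1
gripper_force: 3.7
```

```bash
python3 st.py
```

```text
clock 28.175 eef [ 575.8 -186.    82.3] F [-0.3  5.8  3.8] w 0.1
TCP in track [72.8  0.6 16.6] tool axes in track (cols) [[0.002, -1.0, -0.002], [-1.0, -0.002, -0.003], [0.003, 0.002, -1.0]] F track [-6.5 -0.8  2.2]
```

Emit:
carry_out --deltas '[0, 0, 0, 0, -0.001, 0, 1, 0, 0, 0, 0, -0.001, 0, 1, 0, 0, 0, 0, 0, 0, 1, 0, 0, 0, 0, 0, 0, 1]'

```text
clock: 28.68
eef_pos: [575.8, -186.9, 82.0]
tool_rot: [2.878, -0.002, 3.064]
force: [0.5, 7.4, 5.3]
width: -0.0
gripper_force: 4.6
```

Emit:
carry_out --deltas '[0, 0, 0, 0, -0.001, 0, 1, 0, 0, 0, 0, -0.001, 0, 1, 0, 0, 0, 0, 0, 0, 1, 0, 0, 0, 0, 0, 0, 1]'

```text
clock: 29.18
eef_pos: [575.9, -187.8, 81.8]
tool_rot: [2.877, -0.002, 3.064]
force: [0.1, 8.5, 5.6]
width: -0.4
gripper_force: 5.5
```

```bash
python3 st.py
```

```text
clock 29.175 eef [ 575.9 -187.8   81.8] F [0.1 8.5 5.6] w -0.4
TCP in track [74.6  0.8 16.5] tool axes in track (cols) [[0.003, -1.0, -0.005], [-1.0, -0.003, -0.003], [0.003, 0.005, -1.0]] F track [-9.7 -0.5  3.2]
```

Emit:
carry_out --deltas '[0, 0, 0, 0, -0.001, 0, 1, 0, 0, 0, 0, 0, 0, 1, 0, 0, 0, 0, 0, 0, 1, 0, 0, 0, 0, 0, 0, 1, 0, 0, 0, 0, 0, 0, 1]'

```text
clock: 29.8
eef_pos: [575.9, -188.3, 81.7]
tool_rot: [2.876, -0.002, 3.065]
force: [0.2, 10.7, 6.5]
width: 0.1
gripper_force: 6.0
```

```bash
python3 st.py;python3 slug.py|head -1
```

```text
clock 29.8 eef [ 575.9 -188.3   81.7] F [ 0.2 10.7  6.5] w 0.1
TCP in track [75.1  0.8 16.5] tool axes in track (cols) [[0.003, -1.0, -0.005], [-1.0, -0.003, -0.003], [0.003, 0.005, -1.0]] F track [-12.   -0.7   3.5]
[ 214  226   80   75 4530] centre in track (z=28) [107.2  -2.7  28. ]
```

Emit:
carry_out --deltas '[0, 0, 0, 0, 0.001, 0, 1, 0, 0, 0, 0, 0.001, 0, 1, 0, 0, 0, 0, 0.001, 0, 1, 0, 0, 0, 0, 0.001, 0, 1, 0, 0, 0, 0, 0.001, 0, 1, 0, 0, 0, 0, 0.001, 0, 1, 0, 0, 0, 0, 0.001, 0, 1, 0, 0, 0, 0, 0.001, 0, 1, 0, 0, 0, 0, 0.001, 0, 1, 0, 0, 0, 0, 0.001, 0, 1, 0, 0, 0, 0, 0, 0, 1]'

```text
clock: 31.22
eef_pos: [575.7, -183.7, 83.0]
tool_rot: [2.883, -0.002, 3.061]
force: [0.4, 1.6, 0.3]
width: -0.1
gripper_force: 0.6
```

```bash
python3 st.py;python3 slug.py|head -1
```

```text
clock 31.225 eef [ 575.7 -183.7   83. ] F [0.4 1.6 0.3] w -0.1
TCP in track [70.5  0.3 16.6] tool axes in track (cols) [[0.0, -1.0, 0.001], [-1.0, -0.0, -0.003], [0.003, -0.001, -1.0]] F track [-1.7  0.3 -0.1]
[ 213  226   81   75 4512] centre in track (z=28) [102.9  -2.9  28. ]
```

Emit:
carry_out --deltas '[0, 0, 0, 0, 0.0005, 0, 1, 0, 0, 0, 0, 0.0005, 0, 1, 0, 0, 0, 0, 0.0005, 0, 1, 0, 0, 0, 0, 0.0005, 0, 1, 0, 0, 0, 0, 0.0005, 0, 1, 0, 0, 0, 0, 0.0005, 0, 1, 0, 0, 0, 0, 0.0005, 0, 1, 0, 0, 0, 0, 0.0005, 0, 1, 0, 0, 0, 0, 0.001, 0, 1, 0, 0, 0, 0, 0.001, 0, 1]'

```text
clock: 32.52
eef_pos: [576.4, -177.0, 84.7]
tool_rot: [2.882, -0.002, 3.062]
force: [0.5, -0.5, 0.4]
width: 0.1
gripper_force: 0.0
```

```bash
python3 st.py;python3 slug.py|head -1
```

```text
clock 32.525 eef [ 576.4 -177.    84.7] F [ 0.5 -0.5  0.4] w 0.1
TCP in track [63.5  0.4 16.6] tool axes in track (cols) [[0.001, -1.0, -0.0], [-1.0, -0.001, -0.003], [0.003, 0.0, -1.0]] F track [0.4 0.5 0.5]
[ 200  224   83   78 4607] centre in track (z=28) [102.2  -2.8  28. ]
```

Emit:
carry_out --deltas '[0, 0, 0, 0, 0.005, 0, 1, 0, 0, 0, 0, 0.01, 0, 1, 0, 0, 0, 0, 0.015, 0, 1, 0, 0, 0, 0, 0.02, 0, 1, 0, 0, 0, 0, 0, 0, 1]'

```text
clock: 33.2
eef_pos: [580.9, -125.5, 98.5]
tool_rot: [2.88, -0.001, 3.066]
force: [0.2, 0.2, -0.4]
width: 0.1
gripper_force: 0.0
```

```bash
python3 st.py;python3 slug.py|head -1
```

```text
clock 33.2 eef [ 580.9 -125.5   98.5] F [ 0.2  0.2 -0.4] w 0.1
TCP in track [ 9.9  0.7 16.7] tool axes in track (cols) [[0.006, -1.0, -0.002], [-1.0, -0.006, -0.003], [0.003, 0.002, -1.0]] F track [-0.1  0.1 -0.4]
[  91  218  101   86 5941] centre in track (z=28) [99.9 -3.4 28. ]
```

```bash
python3 slug.py|head -1; python3 -c "
from cell import ctrl
print(ctrl.finish_job())"
```

```text
[  96  218  100   86 5834] centre in track (z=28) [100.   -3.3  28. ]
the job is handed in; nothing more can be done
None
```

I handed the job in at about 33 s: I set the brass slug upright in the mouth, pushed it down the chute, felt the stop, pressed it home with about 10–12 N, and backed the arm clear. The last camera estimates put the slug within about 2 mm of where it met the stop, but I didn't feel for contact again, and the hand-in gave no verdict.

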